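# Slide the glass-plate box through the aisle onto the mat

## Task

The glass-plate box is heavy and fragile, so it is never picked up: push it along the table with the fingertips, through the narrow aisle between the two piles of archive boxes, until all of it lies on the foam mat past the other end of the aisle. Keep it flat on the table, do not ram the piles with it or with the hand, leave the other things where they are, and take the hand away at the end.

Things in the scene. Friction and masses are not known exactly. Their poses are not given: they have to be found in the camera images.
- plate_box: the flat lidded glass-plate box, dark lid over a light tray: 150 mm long (its y axis), 104 mm wide (its x axis), 58 mm tall, upright sides, 0.56 to 0.98 kg, friction on the table 0.45 to 0.75. Loose. Origin at the centre of its underside, z up
- corner0 (a point): lower corner of the plate box, at x = 52 mm, y = 75 mm in the box's own frame, height 0
- corner1 (a point): lower corner of the plate box, at x = 52 mm, y = -75 mm in the box's own frame, height 0
- corner2 (a point): lower corner of the plate box, at x = -52 mm, y = -75 mm in the box's own frame, height 0
- corner3 (a point): lower corner of the plate box, at x = -52 mm, y = 75 mm in the box's own frame, height 0
- pile_near: pile of flat grey archive boxes nearer the robot, 60 mm tall, fixed. Origin at table level, mid-length of the face along the aisle; its x axis points squarely across the aisle to the far pile, its y axis runs along the aisle; the pile fills x = -200 to 0 mm, y = -80 to 80 mm; a smaller box on top at x below -92 mm rises to 90 mm
- pile_far: like pile of flat grey archive boxes across the aisle, parallel to pile_near, 60 mm tall, fixed. Origin at table level, mid-length of the face along the aisle; x points away from the aisle, y along it; fills x = 0 to 210 mm, y = -80 to 80 mm; a smaller box on top at x over 85 mm rises to 90 mm. The aisle between the two origins is 111 to 114 mm wide (box: 104 mm) and 160 mm long
- mat: the thin dark grey foam mat lying flat on the table past one end of the aisle (the end away from the plate box; either left or right): 240 mm (x) by 220 mm (y), 1 mm thin and no step to the sliding box. Origin at its centre
- slide_case: bystander: white plastic case for mounted slides, 56 x 56 x 38 mm, on the small top box of the far pile. Origin at the centre of its underside
- loupe: bystander: black loupe, 52 mm wide, 46 mm tall, standing on the small top box of the far pile. Origin at the centre of its underside
- pencil_pot: bystander: white pot with pencils, 76 mm wide, 170 mm tall with the pencils, beyond the aisle line. Origin at the centre of its underside
- blower: bystander: black rubber air blower, 60 mm wide, 92 mm tall, beyond the aisle line. Origin at the centre of its underside
- brush: bystander: flat brush lying, 170 mm long, on the robot's side of the aisle line. Origin under the middle of it
- paste_jar: bystander: closed jar, 60 mm wide, 68 mm tall, to the left on the robot's side of the aisle line. Origin at the centre of its underside
Things that resemble listed ones, but are neither listed nor needed, are in the scene too. Leave any blue, turquoise or yellow look-alike of the plate_box alone.

How it is judged:
By the outcome, as a careful person would: the job done as asked, in the order asked, and still so for the second after the job is handed in, with the robot touching nothing.
It also fails if it takes over 72 s, if anything falls off the work surface, if the arm or the gripper's body presses on something with over 40 N, if the wrist force passes 120 N, or if a joint passes its speed limit or range.

## Robot

A 6-joint arm with a two-finger parallel gripper is mounted at the origin on the work surface. World frame = base frame: x ahead of the robot, y to its left, z up, the work surface at z = 0. Lengths are in m, angles in degrees, forces in N, time in s.
With the tool pointing down it reaches from about 0.35 to 0.875 m from the base axis. Payload 4.2 kg.
Tool frame: the origin (TCP) lies midway between the tips of the shut fingers; the grasp point (between the pads) lies 19 mm behind it; z points along the fingers, y is the line along which they close (so a half turn about z gives the same grasp; the last joint's range is limited). The gripper opens to 87 mm and grips with 3 to 60 N. Pads are 19 mm wide; open, the fingers measure 117 mm over their backs; the gripper's body (75 mm by 190 mm) begins 51 mm behind the grasp point.
Start: joints at [-53.766, 22.042, 0.453, 0, -68.411, -14.817], TCP at [0.228, -0.582, 0.223] pointing down, gripper open.
Joint ranges: [-179.83, 179.83], [-69.29, 118.12], [-61.27, 80.66], [-181.25, 117.63], [-171.15, -9.14], [-177.46, 177.46]. Speed limits (degrees/s): [159.86, 159.86, 180, 180, 180, 180].

## Interface

Orientations are given as a 3x3 rotation matrix whose columns are the frame's x, y, z axes.
In Python, from station import r, cams gives the robot as it stands.
- The arm moves only by the tool play_rows, never from a script. Its argument "commands" is text: rows parted by semicolons, each of 6 numbers parted by spaces: the shift along the world's x, y, z normalised to -1 to 1, where 1 is 30 mm, then the turn, a rotation vector about the world's x, y, z normalised to -1 to 1, where 1 is 0.15 rad. A call has 1 to 20 rows; each row shifts and turns the commanded pose from where the row before left it; what a row does not reach is not made up. A row lasts 1/10 s, in which the tool goes at most 50 mm and 8.59 degrees, less where a joint would pass 70% of its speed; a pose out of reach is approached as far as the arm can. A call with a number of a shift or a turn outside -1 to 1 is refused whole. A call with a gripper value outside its range is refused whole. "grip" is the finger opening in mm, from 0 to 87, set as the call begins (left out, the last holds). The fingers move at their own pace and stop on an object; the grip force is fixed at half the most. Time passes only in rows, so rows that do not move let the fingers close. It gives the time, the measured TCP pose, the force, the opening and the grip force at its end, in the units of the state.
- r.sense(): the state, without advancing time (a new reading comes with each control period).
- cams.capture(name): name is "side" or "top"; returns (picture, depth): 420x560x3 uint8, blue, green, red; 420x560 float32, m along the optical axis (not along the pixel's ray), 0 where there is no reading.
- cams.camera_info(name): a dict with "mtx" (3x3 intrinsics, pixels), "R" (3x3) and "t" (3): a world point X has camera coordinates R X + t. Camera axes: x right, y down, z forward; pixel columns grow to the right and rows downward; lengths in m; the calibration is good to about 2 mm. A picture is of the moment at which its call begins. camera_info takes no time and is no camera call.
- r.finish_job(): hands the job in; it is judged then, once.
The state is a dict: "time_s": time; "joints": joint angles; "joint_velocities": joint speeds; "effort": joint torques, N m; "tcp_pos": TCP position; "ee_rot": TCP orientation; "wrist_force": force on the tool from outside, world axes, zero at the start; "moment": the same for the moment, N m; "gripper_width": opening from 0.0 (shut) to 1.0 (fully open); "gripper_force": force on a finger pad.
Only numpy, scipy, OpenCV 4.12 (cv2) and the standard library are available. Lean on these libraries where they do the work, as an engineer would, in place of code of your own. Each camera call takes 0.05 s, during which the arm holds its last target. There are 200 camera calls.

## Working session

There is one attempt and no reset: what is moved stays moved. The work goes in short steps, Python scripts to look and compute and a tool call to move; the robot and the scene stay as the last step left them, time stands still between calls to the robot, and variables do not carry over. Pictures are saved under pics/ and viewed, at most 10 in all, crops included, and the job is handed in when it is done.

Besides the shell and the picture viewer there is one more tool, called after "Call:" in YAML: its name, and indented under it one key for each argument. play_rows: Moves the arm, as the interface text tells. Scaled input: -1 to 1 covers 30 mm each way for a shift and 0.15 rad each way for a turn. Its arguments: {"type":"object","properties":{"commands":{"type":"string"},"grip":{"type":"number"}},"required":["commands"]}

```bash
mkdir -p pics; ls; cat > h.py <<'E'
import numpy as np, cv2
from station import r, cams
def cloud(name):
    im,d=cams.capture(name); c=cams.camera_info(name)
    v,u=np.indices(d.shape); K=c["mtx"]
    P=np.stack([(u-K[0,2])/K[0,0]*d,(v-K[1,2])/K[1,1]*d,d],-1)
    W=(P-np.array(c["t"]).ravel())@np.array(c["R"])
    W[d==0]=np.nan
    return im,W
E
python3 - <<'E'
from h import *
for n in("top","side"):
    im,W=cloud(n); cv2.imwrite(f"pics/{n}0.png",im); np.save(f"{n}0.npy",W)
    c=cams.camera_info(n); print(n,c["mtx"],(-np.array(c["R"]).T@np.array(c["t"]).ravel()).round(3),np.array(c["R"]).round(2).tolist())
s=r.sense();print(s["time_s"],s["tcp_pos"],s["ee_rot"],s["wrist_force"])
E
```

```text
pics
top [[430.39117749   0.         283.671889  ]
 [  0.         430.39117749 204.31139927]
 [  0.           0.           1.        ]] [0.282 0.094 1.185] [[0.0, -1.0, -0.01], [-0.99, -0.0, -0.16], [0.16, 0.01, -0.99]]
side [[533.6887245    0.         278.10147182]
 [  0.         533.6887245  214.6067129 ]
 [  0.           0.           1.        ]] [0.223 1.326 1.132] [[-0.98, -0.21, 0.01], [-0.14, 0.62, -0.77], [0.16, -0.76, -0.64]]
0.1 [ 0.22803283 -0.58134153  0.22156344] [[-9.31012442e-01 -3.64986562e-01 -8.01594851e-04]
 [-3.64987431e-01  9.31010716e-01  1.79506457e-03]
 [ 9.11189512e-05  1.96379949e-03 -9.99998068e-01]] [-0.18252278  0.52466137  1.18927955]
```

View pics/top0.png

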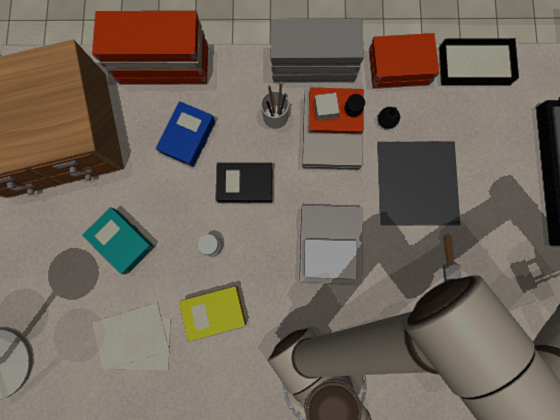

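View pics/side0.png

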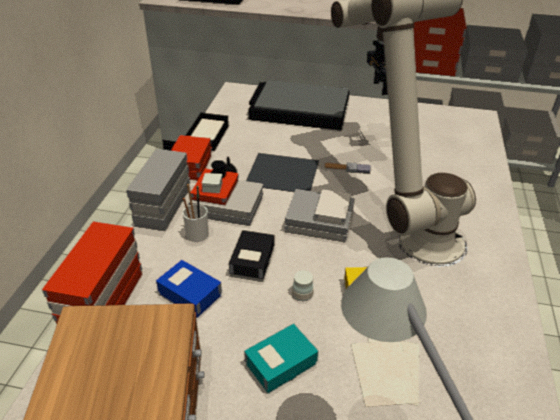

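The top view shows the black plate box at (245,182), left of the aisle (x 302–362, rows 168–205) between the piles. The mat is to the right at (418,183), so the push goes toward −y. I'll measure each of these next.

```bash
cat >> h.py <<'E'
def ray(name,uv,z):
    c=cams.camera_info(name); R=np.array(c["R"]); t=np.array(c["t"]).ravel(); o=-R.T@t
    uv=np.atleast_2d(uv).astype(float); d=np.c_[uv,np.ones(len(uv))]@np.linalg.inv(c["mtx"]).T@R
    return o+d*((z-o[2])/d[:,2])[:,None]
def rect(W,m,z=None):
    P=W[m]; P=P[np.isfinite(P).all(1)]
    (c,s,a)=cv2.minAreaRect(P[:,:2].astype(np.float32)); return np.round(c,4),np.round(s,4),round(a,2),P[:,2].mean().round(4),len(P)
def big(m):
    n,l,s,_=cv2.connectedComponentsWithStats(m.astype(np.uint8)); return l==1+s[1:,4].argmax()
def box(W,win=(slice(150,215),slice(200,500)),im=None):
    m=np.zeros(W.shape[:2],bool); m[win]=(np.abs(W[...,2]-.058)<.012)[win]
    return m
E
python3 - <<'E'
from h import *
im=cv2.imread("pics/top0.png"); W=np.load("top0.npy"); g=im.max(2).astype(int); z=W[...,2]
def win(m,r0,r1,c0,c1):
    k=np.zeros_like(m);k[r0:r1,c0:c1]=m[r0:r1,c0:c1];return big(k)
print("table z",np.nanmedian(z[250:290,100:180]), np.nanstd(z[250:290,100:180]))
def pix(m,zz):
    c=max(cv2.findContours(m.astype(np.uint8),0,2)[0],key=cv2.contourArea)
    P=ray("top",c[:,0,:],zz)[:,:2].astype(np.float32); q=cv2.minAreaRect(P); return np.round(q[0],4),np.round(q[1],4),round(q[2],2),np.round(cv2.boxPoints(q),4).tolist()
m=win((z>.045)&(z<.075),150,215,205,285); print("box",rect(W,m),pix(m,.058))
m=win((z>.05)&(z<.07),120,200,295,375); print("far",rect(W,m),pix(m,.06))
m=win((z>.05)&(z<.07),195,290,290,375); print("near",rect(W,m),pix(m,.06))
m=win((g<70)&(z<.02),130,235,370,470); print("mat",rect(W,m),pix(m,.001))
m=win((z>.08)&(z<.1),80,135,300,375); print("fartop",rect(W,m))
m=win((z>.08)&(z<.1),230,290,290,375); print("neartop",rect(W,m))
# aisle edges
for nm,r0,r1,pick in(("far",140,180,max),("near",192,220,min)):
    E=[]
    for c in range(306,360):
        col=[r for r in range(r0,r1) if .052<z[r,c]<.068]
        if col: E.append((c,pick(col)+(.5 if pick is max else -.5)))
    P=ray("top",E,.06); a=np.polyfit(P[:,1],P[:,0],1); print(nm,"x=%.4f*y+%.4f"%tuple(a),P[[0,-1]].round(4).tolist(), (P[:,0]-np.polyval(a,P[:,1])).std())
cv2.imwrite("pics/crop.png",cv2.resize(im[80:300,200:480],None,fx=2.7,fy=2.7,interpolation=cv2.INTER_CUBIC))
E
```

```text
table z 0.0007439826749024164 0.023240409426544113
box (array([0.5299, 0.2131]), array([0.1498, 0.1038]), 89.95, np.float64(0.0582), 2129) (array([0.5282, 0.2129]), array([0.1493, 0.1041]), 89.96, [[0.47609999775886536, 0.13819999992847443], [0.5802000164985657, 0.13819999992847443], [0.580299973487854, 0.2874999940395355], [0.47620001435279846, 0.28760001063346863]])
far (array([ 0.6373, -0.0276]), array([0.1606, 0.1252]), 88.45, np.float64(0.0604), 1998) (array([ 0.6357, -0.0273]), array([0.1605, 0.1256]), 88.12, [[0.5703999996185303, -0.10540000349283218], [0.695900022983551, -0.10949999839067459], [0.7010999917984009, 0.05090000107884407], [0.5756000280380249, 0.054999999701976776]])
near (array([ 0.3631, -0.0184]), array([0.1587, 0.201 ]), 88.48, np.float64(0.06), 2745) (array([ 0.363 , -0.0179]), array([0.1584, 0.2006]), 88.44, [[0.2606000006198883, -0.09430000185966492], [0.4611000120639801, -0.0997999981045723], [0.46540001034736633, 0.05849999934434891], [0.26489999890327454, 0.06400000303983688]])
mat (array([ 0.5383, -0.2712]), array([0.2392, 0.2223]), 0.06, np.float64(0.0013), 6479) (array([ 0.5377, -0.2714]), array([0.2206, 0.2378]), 89.93, [[0.4185999929904938, -0.3815999925136566], [0.6564000248908997, -0.38179999589920044], [0.6567000150680542, -0.16130000352859497], [0.4189000129699707, -0.16099999845027924]])
fartop (array([ 0.7205, -0.0347]), array([0.1461, 0.1229]), 88.51, np.float64(0.0906), 1501)
neartop (array([ 0.323 , -0.0123]), array([0.1286, 0.0955]), 88.07, np.float64(0.0899), 1948)
far x=0.0285*y+0.5747 [[0.5755, 0.0447, 0.06], [0.5726, -0.0975, 0.06]] 0.001055618815081739
near x=0.0277*y+0.4633 [[0.4638, 0.0454, 0.06], [0.4612, -0.0945, 0.06]] 0.0006731007651385833
```

View pics/crop.png

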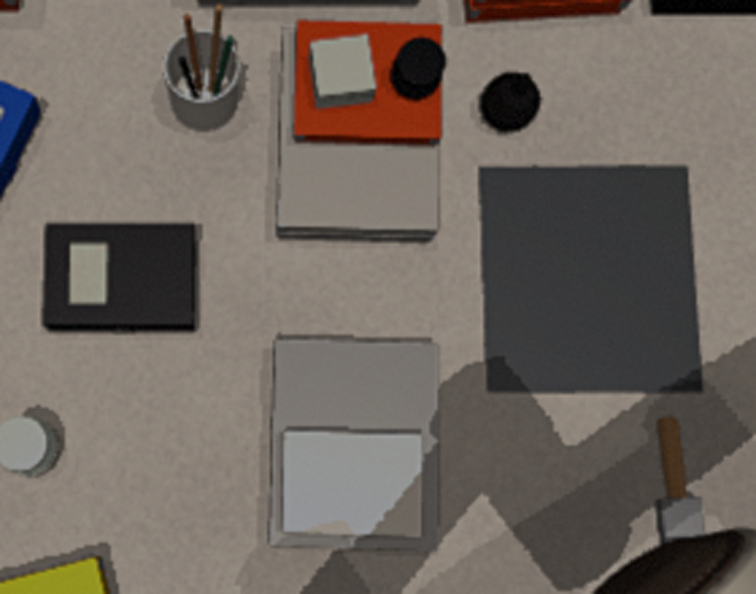

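The pile faces fit x=0.0285y+0.5747 and x=0.0277y+0.4633. That makes the aisle 111 mm wide with its axis at x≈0.519+0.028y, turned −1.6°. The box is at (0.528,0.213) with yaw 0, and the mat is at (0.538,−0.271). I'll move the hand behind the box, fingers spread 60 mm across the aisle.

Call:
play_rows:
  commands: "0.9 1 0 0 0 0.39;0.9 1 0 0 0 0.39;0.9 1 0 0 0 0.39;0.9 1 0 0 0 0.39;0.9 1 0 0 0 0.39;0.9 1 0 0 0 0.39;0.9 1 0 0 0 0.39;0.9 1 0 0 0 0.39;0.9 1 0 0 0 0.39;0.9 1 0 0 0 0.39;0.1 1 0 0 0 0.39;0.1 1 0 0 0 0.39;0.1 1 0 0 0 0.39;0.1 1 0 0 0 0.39;0.1 1 0 0 0 0.39;0.1 1 0 0 0 0.39;0.1 1 0 0 0 0.39;0.1 1 0 0 0 0.39;0.1 1 0 0 0 0.39;0.1 1 0 0 0 0.39"
  grip: 60

```text
time_s: 2.1
tcp_pos: [0.5279, 0.0194, 0.2222]
ee_rot: [[-0.025, -1.0, -0.001], [-1.0, 0.025, -0.0], [0.0, 0.001, -1.0]]
wrist_force: [1.3, -0.8, -0.1]
gripper_width: 0.69
gripper_force: 0.0
```

Call:
play_rows:
  commands: "0 1 0 0 0 0;0 1 0 0 0 0;0 1 0 0 0 0;0 1 0 0 0 0;0 1 0 0 0 0;0 1 0 0 0 0;0 1 0 0 0 0;0 1 0 0 0 0;0 1 0 0 0 0;0 1 0 0 0 0;0 0.8 0 0 0 0;0 0 0 0 0 0;0 0 0 0 0 0"

```text
time_s: 3.4
tcp_pos: [0.5278, 0.3423, 0.2217]
ee_rot: [[-0.026, -1.0, -0.001], [-1.0, 0.026, -0.001], [0.001, 0.001, -1.0]]
wrist_force: [0.2, -1.0, -0.3]
gripper_width: 0.694
gripper_force: 0.0
```

```bash
python3 - <<'E'
from h import *
s=r.sense();print(s["time_s"],s["tcp_pos"],s["ee_rot"],s["wrist_force"],s["gripper_width"])
W=np.load("top0.npy")
for n,(r0,r1,c0,c1) in dict(pot=(80,130,255,295),jar=(225,262,190,228)).items():
    P=W[r0:r1,c0:c1].reshape(-1,3);P=P[P[:,2]>.04];print(n,np.nanmin(P,0).round(3),np.nanmax(P,0).round(3))
im,_=cloud("top");im2,_=cloud("side");cv2.imwrite("pics/a.png",np.hstack([im[60:300,150:500],im2[100:340,100:450]]))
E
```

```text
3.4 [0.52777725 0.34227941 0.2216966 ] [[-0.02626521 -0.99965411 -0.00134103]
 [-0.9996543   0.02626677 -0.0011572 ]
 [ 0.00119203  0.00131017 -0.99999843]] [ 0.24531329 -1.02925848 -0.33814457] 0.6938916791216186
pot [0.694 0.093 0.04 ] [0.771 0.168 0.187]
jar [0.334 0.276 0.04 ] [0.39  0.33  0.075]
```

View pics/a.png

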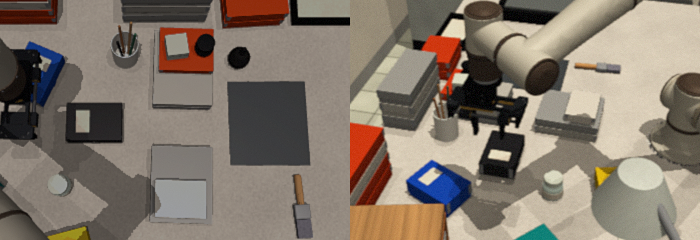

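The hand is behind the box at y=0.342, and the top camera still sees the box (about (245,182) in the full frame) and the aisle. I'll shift a little away from the blue box, then descend.

Call:
play_rows:
  commands: "0 -0.5 0 0 0 0;0 0 -0.9 0 0 0;0 0 -1 0 0 0;0 0 -1 0 0 0;0 0 -1 0 0 0;0 0 -1 0 0 0;0 0 -1 0 0 0;0 0 -0.5 0 0 0;0 0 -0.25 0 0 0;0 0 0 0 0 0;0 0 0 0 0 0"

```text
time_s: 4.6
tcp_pos: [0.529, 0.3271, 0.0243]
ee_rot: [[-0.027, -1.0, 0.002], [-1.0, 0.027, 0.001], [-0.001, -0.002, -1.0]]
wrist_force: [-0.8, 0.6, 0.3]
gripper_width: 0.693
gripper_force: 0.0
```

Call:
play_rows:
  commands: "0 -0.25 0 0 0 0;0 -0.25 0 0 0 0;0 -0.2 0 0 0 0;0 -0.2 0 0 0 0;0 -0.2 0 0 0 0;0 -0.2 0 0 0 0;0 -0.2 0 0 0 0;0 -0.2 0 0 0 0;0 0 0 0 0 0"

```text
time_s: 5.5
tcp_pos: [0.5289, 0.2764, 0.0235]
ee_rot: [[-0.027, -1.0, 0.002], [-1.0, 0.027, 0.001], [-0.001, -0.002, -1.0]]
wrist_force: [1.7, 2.3, 0.7]
gripper_width: 0.69
gripper_force: 1.0
```

```bash
cat > m.py <<'E'
from h import *
import sys
im,W=cloud("top"); z=W[...,2]; g=im.max(2)
s=r.sense();print(s["time_s"],s["tcp_pos"].round(4) if hasattr(s["tcp_pos"],'round') else s["tcp_pos"],np.round(s["wrist_force"],1),np.degrees(np.arctan2(s["ee_rot"][1][1],s["ee_rot"][0][1])).round(2)%360-180)
k=(z>.045)&(z<.075)&(g<62); k[:140]=0;k[228:]=0
k=cv2.morphologyEx(k.astype(np.uint8),cv2.MORPH_OPEN,np.ones((3,3)))
k=big(k); c=max(cv2.findContours(k.astype(np.uint8),0,2)[0],key=cv2.contourArea)[:,0]
P=ray("top",c,.058)[:,:2].astype(np.float32); P=cv2.convexHull(P)
q=cv2.minAreaRect(P); print("rect",np.round(q[0],4),np.round(q[1],4),round(q[2],2)); print(np.round(cv2.boxPoints(q),4).tolist())
# long sides by line fit over columns of mask
cols=[u for u in range(560) if k[:,u].sum()>20]; cols=cols[4:-4]
L=[]
for f,o in((min,-.5),(max,.5)):
    E=ray("top",[(u,f(np.nonzero(k[:,u])[0])+o) for u in cols],.058); a=np.polyfit(E[:,1],E[:,0],1); L.append(a); print("side slope %.4f x0 %.4f"%tuple(a), "ylo/hi",E[:,1].min().round(3),E[:,1].max().round(3))
a=(L[0]+L[1])/2; yc=q[0][1]; print("front y",P[...,1].min().round(4),"back y",P[...,1].max().round(4))
front=P[...,1].min()
for y in(front,front+.075,front+.15): print("y %.3f offset from aisle axis mm %.2f"%(y,1000*(np.polyval(a,y)-(.519+.0281*y))))
if len(sys.argv)>1: cv2.imwrite(f"pics/{sys.argv[1]}.png",cv2.resize(im[100:260,180:480],None,fx=2.5,fy=2.5))
E
python3 m.py
```

```text
5.55 [0.5288 0.2764 0.0235] [1.3 2.6 0.5] -1.5300000000000011
rect [0.5275 0.182 ] [0.1354 0.1047] 88.25
[[0.4731999933719635, 0.11599999666213989], [0.5777999758720398, 0.1128000020980835], [0.5819000005722046, 0.24809999763965607], [0.4772999882698059, 0.25130000710487366]]
side slope 0.0266 x0 0.5745 ylo/hi 0.125 0.198
side slope 0.0237 x0 0.4711 ylo/hi 0.125 0.197
front y 0.1145 back y 0.249
y 0.114 offset from aisle axis mm 3.45
y 0.189 offset from aisle axis mm 3.22
y 0.264 offset from aisle axis mm 3.00
```

The box has aligned to the aisle angle and now sits about 3.3 mm off the axis in +x. I'll steer toward −x while pushing up to the mouth.

Call:
play_rows:
  commands: "-0.02 -0.2 0 0 0 0;-0.02 -0.2 0 0 0 0;-0.02 -0.2 0 0 0 0;-0.02 -0.2 0 0 0 0;-0.02 -0.2 0 0 0 0;-0.02 -0.2 0 0 0 0;-0.02 -0.2 0 0 0 0;0 0 0 0 0 0"

```text
time_s: 6.35
tcp_pos: [0.5245, 0.2345, 0.0235]
ee_rot: [[-0.027, -1.0, 0.001], [-1.0, 0.027, 0.001], [-0.001, -0.001, -1.0]]
wrist_force: [1.9, 2.3, 1.2]
gripper_width: 0.69
gripper_force: 1.2
```

```bash
python3 m.py b
```

```text
6.4 [0.5245 0.2345 0.0235] [0.2 2.7 1.2] -1.5200000000000102
rect [0.5236 0.1393] [0.1332 0.1055] 88.09
[[0.46869999170303345, 0.07450000196695328], [0.5741000175476074, 0.07100000232458115], [0.578499972820282, 0.20409999787807465], [0.4731000065803528, 0.20759999752044678]]
side slope 0.0217 x0 0.5731 ylo/hi 0.085 0.158
side slope 0.0486 x0 0.4646 ylo/hi 0.085 0.157
front y 0.0715 back y 0.2056
y 0.072 offset from aisle axis mm 0.33
y 0.147 offset from aisle axis mm 0.86
y 0.222 offset from aisle axis mm 1.39
```

View pics/b.png

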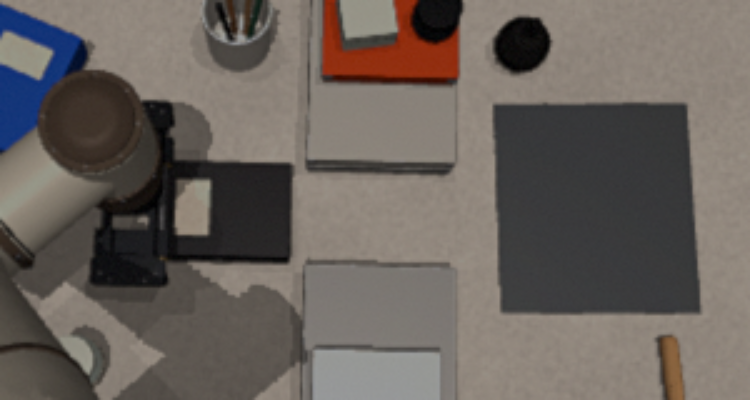

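The box front is at the mouth (view: front at column 291, with gaps to both piles) and the remaining offset is about 0.8 mm. I'll trim it and enter the aisle slowly.

Call:
play_rows:
  commands: "-0.01 -0.2 0 0 0 0;-0.01 -0.2 0 0 0 0;-0.01 -0.2 0 0 0 0;-0.01 -0.2 0 0 0 0;-0.01 -0.2 0 0 0 0;-0.006 -0.2 0 0 0 0;-0.006 -0.2 0 0 0 0;0 0 0 0 0 0"

```text
time_s: 7.2
tcp_pos: [0.5226, 0.1924, 0.0234]
ee_rot: [[-0.027, -1.0, 0.001], [-1.0, 0.027, 0.001], [-0.001, -0.001, -1.0]]
wrist_force: [1.8, 3.3, 1.6]
gripper_width: 0.69
gripper_force: 1.4
```

```bash
python3 m.py c; python3 - <<'E'
from h import *
import cv2
im=cv2.imread("pics/c.png");cv2.imwrite("pics/c2.png",cv2.resize(im[130:300,150:480],None,fx=2.2,fy=2.2))
E
```

```text
7.25 [0.5226 0.1924 0.0234] [1.3 3.3 1. ] -1.5200000000000102
rect [0.5215 0.0962] [0.1291 0.1061] 89.51
[[0.46790000796318054, 0.032099999487400055], [0.5740000009536743, 0.031199999153614044], [0.5751000046730042, 0.16030000150203705], [0.4690000116825104, 0.16120000183582306]]
side slope 0.0376 x0 0.5709 ylo/hi 0.042 0.109
side slope 0.0326 x0 0.4665 ylo/hi 0.043 0.109
front y 0.0312 back y 0.1604
y 0.031 offset from aisle axis mm -0.07
y 0.106 offset from aisle axis mm 0.45
y 0.181 offset from aisle axis mm 0.98
```

View pics/c2.png

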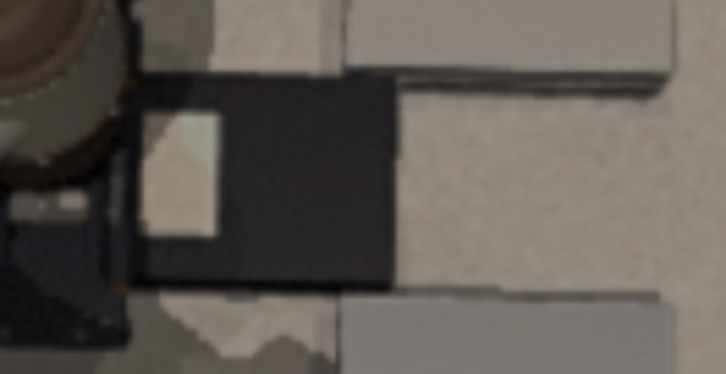

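The front is inside the aisle (front edge at column 393) with gaps on both sides, and the offset is about 0.3 mm. I'll continue along the axis.

Call:
play_rows:
  commands: "-0.007 -0.2 0 0 0 0;-0.007 -0.2 0 0 0 0;-0.007 -0.2 0 0 0 0;-0.006 -0.2 0 0 0 0;-0.006 -0.2 0 0 0 0;-0.006 -0.2 0 0 0 0;-0.006 -0.2 0 0 0 0;-0.006 -0.2 0 0 0 0;0 0 0 0 0 0"

```text
time_s: 8.15
tcp_pos: [0.521, 0.1443, 0.0233]
ee_rot: [[-0.027, -1.0, 0.001], [-1.0, 0.027, 0.0], [-0.0, -0.001, -1.0]]
wrist_force: [1.7, 3.3, 1.8]
gripper_width: 0.69
gripper_force: 1.4
```

```bash
python3 m.py d
```

```text
8.2 [0.5209 0.1443 0.0233] [0.8 2.8 2.3] -1.5300000000000011
rect [0.5227 0.0447] [0.1223 0.1096] 89.13
[[0.4668999910354614, -0.015599999576807022], [0.5764999985694885, -0.01730000041425228], [0.5784000158309937, 0.10499999672174454], [0.46880000829696655, 0.10670000314712524]]
side slope -0.0339 x0 0.5762 ylo/hi -0.007 0.055
side slope -0.0003 x0 0.4671 ylo/hi -0.005 0.056
front y -0.0172 back y 0.1064
y -0.017 offset from aisle axis mm 3.41
y 0.058 offset from aisle axis mm 0.02
y 0.133 offset from aisle axis mm -3.37
```

The mask now picks up the pile's dark face (width reads 109 mm), so I'll look at the picture instead.

```bash
python3 - <<'E'
import cv2
im=cv2.imread("pics/d.png");cv2.imwrite("pics/d2.png",cv2.resize(im[140:290,200:480],None,fx=2.8,fy=2.8))
E
```

```text
(no output)
```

View pics/d2.png

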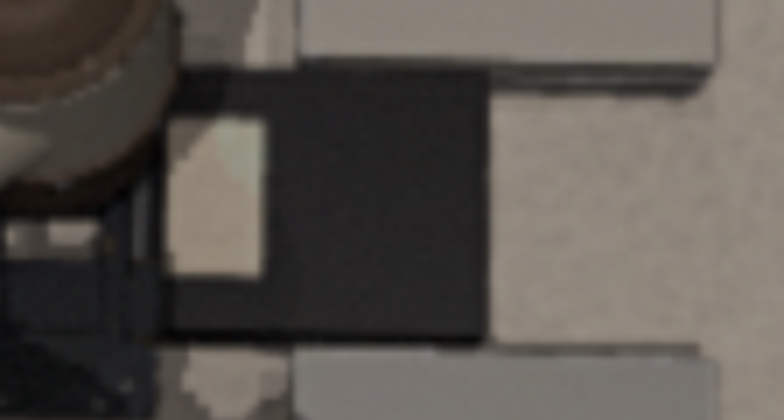

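Gaps on both sides look equal, about 3.5 mm (far edge rows 60–70, near edge rows 338–347). I'll carry on and watch the force.

Call:
play_rows:
  commands: "-0.006 -0.2 0 0 0 0;-0.006 -0.2 0 0 0 0;-0.006 -0.2 0 0 0 0;-0.006 -0.2 0 0 0 0;-0.006 -0.2 0 0 0 0;-0.006 -0.2 0 0 0 0;-0.006 -0.2 0 0 0 0;-0.006 -0.2 0 0 0 0;-0.006 -0.2 0 0 0 0;-0.006 -0.2 0 0 0 0"

```text
time_s: 9.2
tcp_pos: [0.5193, 0.0851, 0.0233]
ee_rot: [[-0.027, -1.0, 0.001], [-1.0, 0.027, 0.001], [-0.001, -0.001, -1.0]]
wrist_force: [0.7, 7.2, 1.1]
gripper_width: 0.686
gripper_force: 3.5
```

Call:
play_rows:
  commands: "-0.006 -0.2 0 0 0 0;-0.006 -0.2 0 0 0 0;-0.006 -0.2 0 0 0 0;-0.006 -0.2 0 0 0 0;-0.006 -0.2 0 0 0 0"

```text
time_s: 9.7
tcp_pos: [0.5183, 0.0551, 0.0233]
ee_rot: [[-0.027, -1.0, 0.001], [-1.0, 0.027, 0.001], [-0.001, -0.001, -1.0]]
wrist_force: [1.2, 7.0, 2.8]
gripper_width: 0.69
gripper_force: 3.6
```

```bash
python3 m.py e; python3 - <<'E'
import cv2
im=cv2.imread("pics/e.png");cv2.imwrite("pics/e2.png",cv2.resize(im[130:300,220:560],None,fx=2.3,fy=2.3))
E
```

```text
9.75 [0.518  0.0542 0.0232] [1.2 4.6 1.7] -1.5500000000000114
rect [ 0.5201 -0.046 ] [0.1167 0.1101] 88.41
[[0.4634000062942505, -0.10279999673366547], [0.5734999775886536, -0.10589999705553055], [0.5767999887466431, 0.01080000028014183], [0.4666999876499176, 0.013899999670684338]]
side slope -0.0666 x0 0.5677 ylo/hi -0.095 -0.036
side slope 0.0097 x0 0.4649 ylo/hi -0.092 -0.034
front y -0.1057 back y 0.0135
y -0.106 offset from aisle axis mm 3.26
y -0.031 offset from aisle axis mm -0.98
y 0.044 offset from aisle axis mm -5.22
```

View pics/e2.png

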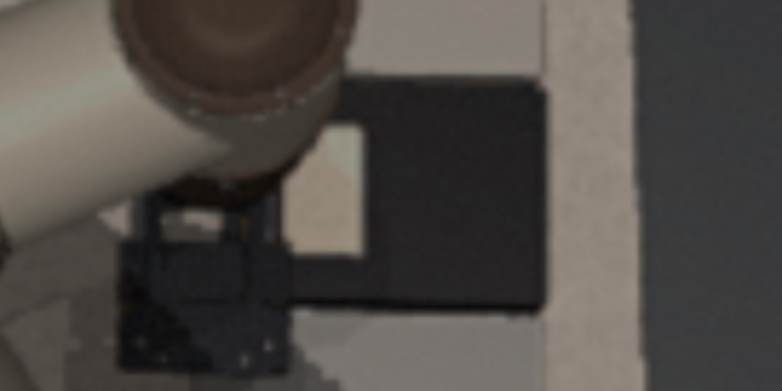

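The box front has reached the aisle's far end (front at column 545) and the push force is a steady 7 N, with no side load. I'll keep going.

Call:
play_rows:
  commands: "-0.005 -0.2 0 0 0 0;-0.005 -0.2 0 0 0 0;-0.006 -0.2 0 0 0 0;-0.006 -0.2 0 0 0 0;-0.006 -0.2 0 0 0 0;-0.005 -0.2 0 0 0 0;-0.005 -0.2 0 0 0 0;-0.005 -0.2 0 0 0 0;-0.005 -0.2 0 0 0 0;-0.005 -0.2 0 0 0 0"

```text
time_s: 10.75
tcp_pos: [0.5165, -0.0051, 0.0232]
ee_rot: [[-0.027, -1.0, 0.0], [-1.0, 0.027, 0.001], [-0.001, -0.0, -1.0]]
wrist_force: [0.6, 7.3, 3.1]
gripper_width: 0.69
gripper_force: 3.6
```

Call:
play_rows:
  commands: "-0.005 -0.2 0 0 0 0;-0.005 -0.2 0 0 0 0;-0.005 -0.2 0 0 0 0;-0.005 -0.2 0 0 0 0;-0.005 -0.2 0 0 0 0;-0.005 -0.2 0 0 0 0;-0.005 -0.2 0 0 0 0;-0.005 -0.2 0 0 0 0;-0.005 -0.2 0 0 0 0;-0.005 -0.2 0 0 0 0"

```text
time_s: 11.75
tcp_pos: [0.5147, -0.065, 0.0231]
ee_rot: [[-0.027, -1.0, -0.0], [-1.0, 0.027, 0.001], [-0.001, 0.0, -1.0]]
wrist_force: [-0.2, 8.1, 4.3]
gripper_width: 0.689
gripper_force: 3.8
```

Call:
play_rows:
  commands: "-0.005 -0.2 0 0 0 0;-0.005 -0.2 0 0 0 0;-0.005 -0.2 0 0 0 0;-0.005 -0.2 0 0 0 0;-0.005 -0.2 0 0 0 0;-0.005 -0.2 0 0 0 0;-0.005 -0.2 0 0 0 0;-0.005 -0.2 0 0 0 0;-0.005 -0.2 0 0 0 0;-0.005 -0.2 0 0 0 0"

```text
time_s: 12.75
tcp_pos: [0.5128, -0.1249, 0.0231]
ee_rot: [[-0.027, -1.0, -0.001], [-1.0, 0.027, 0.001], [-0.001, 0.001, -1.0]]
wrist_force: [-0.1, 8.5, 4.8]
gripper_width: 0.694
gripper_force: 4.0
```

Call:
play_rows:
  commands: "0 -0.2 0 0 0 0;0 -0.2 0 0 0 0;0 -0.2 0 0 0 0;0 -0.2 0 0 0 0;0 -0.2 0 0 0 0;0 -0.2 0 0 0 0;0 -0.2 0 0 0 0;0 -0.2 0 0 0 0;0 -0.2 0 0 0 0;0 -0.2 0 0 0 0;0 0 0 0 0 0;0 0 0 0 0 0"

```text
time_s: 13.95
tcp_pos: [0.5122, -0.1855, 0.0227]
ee_rot: [[-0.027, -1.0, -0.003], [-1.0, 0.027, 0.0], [-0.0, 0.003, -1.0]]
wrist_force: [0.4, 3.6, 2.6]
gripper_width: 0.691
gripper_force: 1.8
```

```bash
python3 - <<'E'
from h import *
s=r.sense();print(s["time_s"],s["tcp_pos"],s["wrist_force"])
im,_=cloud("top");im2,_=cloud("side");cv2.imwrite("pics/f.png",np.hstack([im[60:300,180:560],im2[80:320,100:480]]))
E
```

```text
13.95 [ 0.51217195 -0.18551959  0.02266859] [0.40028724 3.63902551 2.56241146]
```

View pics/f.png

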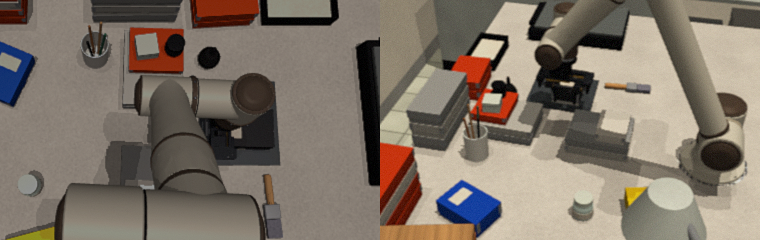

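The box is on the mat; the hand covers part of it at about (255,130) in the left half. I'll back off, lift and move aside to check.

Call:
play_rows:
  commands: "0 0.2 0 0 0 0;0 0.4 0 0 0 0;0 0.4 0 0 0 0;0 0 0.5 0 0 0;0 0 1 0 0 0;0 0 1 0 0 0;0 0 1 0 0 0;0 0 1 0 0 0;0 0 1 0 0 0;0 0 1 0 0 0;0 0 0.5 0 0 0;0 0 0 0 0 0"

```text
time_s: 15.25
tcp_pos: [0.5145, -0.1552, 0.2355]
ee_rot: [[-0.026, -1.0, 0.005], [-1.0, 0.026, -0.001], [0.0, -0.005, -1.0]]
wrist_force: [0.8, -0.5, -0.1]
gripper_width: 0.688
gripper_force: 0.0
```

Call:
play_rows:
  commands: "0 1 0 0 0 0;0 1 0 0 0 0;0 1 0 0 0 0;0 1 0 0 0 0;0 1 0 0 0 0;0 1 0 0 0 0;0 1 0 0 0 0;0 1 0 0 0 0;0 1 0 0 0 0;0 1 0 0 0 0;0 1 0 0 0 0;0 1 0 0 0 0;0 0 0 0 0 0"

```text
time_s: 16.55
tcp_pos: [0.5124, 0.207, 0.2308]
ee_rot: [[-0.023, -1.0, -0.003], [-1.0, 0.023, -0.001], [0.001, 0.002, -1.0]]
wrist_force: [-0.8, -0.6, -0.2]
gripper_width: 0.689
gripper_force: 0.0
```

```bash
python3 - <<'E'
from h import *
s=r.sense();print(s["time_s"],s["tcp_pos"],s["wrist_force"])
im,W=cloud("top");z=W[...,2]
k=(z>.045)&(z<.075);k[:135]=0;k[235:]=0;k[:,:370]=0;k[:,480:]=0
q=rect(W,big(k));print(q);print(cv2.boxPoints((q[0].tolist(),q[1].tolist(),q[2])).round(4).tolist())
im2,_=cloud("side");cv2.imwrite("pics/g.png",np.hstack([im[60:300,180:560],im2[80:320,100:480]]))
E
```

```text
16.55 [0.51238106 0.20704599 0.23082995] [-0.79388053 -0.6038577  -0.22486737]
(array([ 0.5136, -0.2719]), array([0.1513, 0.1049]), 88.65, np.float64(0.0581), 2226)
[[0.4593999981880188, -0.34630000591278076], [0.564300000667572, -0.34880000352859497], [0.567799985408783, -0.19750000536441803], [0.4629000127315521, -0.19499999284744263]]
```

View pics/g.png

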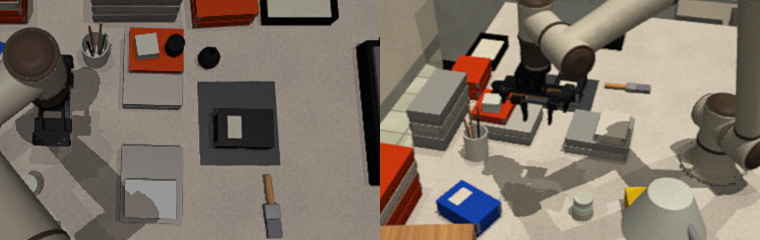

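The box lies flat and wholly on the mat (view (243,128)), at least 33 mm inside every edge. Nothing else has moved and the hand is clear, so I'm handing in.

```bash
python3 -c "
from station import r
print(r.finish_job())"
```

```text
the job is handed in; nothing more can be done
None
```

I pushed the plate box through the aisle and it now lies flat and wholly on the mat, at least 33 mm inside every edge; the bystanders look undisturbed, the hand is clear, and I handed the job in at about 17 s.

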